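# Overhang a front panel for fitting nuts

### The arm

A 7-joint arm with a two-finger parallel gripper is mounted at the origin on a cart in front of the work surface, level with it; the furniture and walls round the work are solid. World frame = base frame: x ahead of the robot, y to its left, z up, the work surface at z = 0. Lengths are in mm, angles in rad, forces in N, time in s.
With the tool pointing down it reaches from about 400 to 875 mm from the base axis. Payload 6.5 kg.
Tool frame: the origin (TCP) lies midway between the tips of the shut fingers; the grasp point (between the pads) lies 19 mm behind it; z points along the fingers, y is the line along which they close (so a half turn about z gives the same grasp; the last joint's range is limited). The gripper opens to 88 mm and grips with 3 to 60 N. Pads are 18 mm wide; open, the fingers measure 123 mm over their backs; the gripper's body (75 mm by 187 mm) begins 45 mm behind the grasp point.
Start: joints at [-1.382, 0.536, -0.004, 1.538, 0.003, 1.067, -0.071], TCP at [163.829, 629.007, 238.716] pointing down, gripper open.
Joint ranges: [-2.7, 2.7], [-0.37, 2.16], [-1.27, 1.26], [0.24, 2.4], [-1.31, 4.45], [0.19, 1.91], [-2.76, 2.76]. Speed limits (rad/s): [2.39, 2.39, 3.14, 3.14, 3.14, 3.14, 3.14].

### API

Orientations are given as a unit quaternion [x, y, z, w].
In Python, from cell import robot, eyes, ticket, models gives the robot as it stands.
- The arm moves only by the shell command python3 -m handwheel 'ROWS'. ROWS is JSON, a list of rows, each a list of 3 entries, a list of its own where there are three numbers: the finger opening in mm, from 0 to 88.1, then the shift along the world's x, y, z in mm, then the turn, a rotation vector about the world's x, y, z in rad. In form: [[claw, [x, y, z], [rx, ry, rz]], ...]. A call has 1 to 8 rows; each row is the pose to reach, as a shift and turn from the pose commanded when the call began; what a row does not reach only later rows make up. A row lasts 1/8 s, in which the tool goes at most 62.5 mm and 10.7 degrees, less where a joint would pass 70% of its speed; a pose out of reach is approached as far as the arm can. A call with a gripper value outside its range is refused whole. The fingers move at their own pace and stop on an object; the grip force is fixed at half the most. Time passes only in rows, so rows that repeat a pose let the fingers close. It gives the time, the measured TCP pose, the force, the opening and the grip force at its end, in the units of the state.
- robot.state(): the state, without advancing time (a new reading comes with each control period).
- eyes.read_camera(name): name is "scene" or "top" or "wrist"; returns a dict with "pixels" (480x640x3 uint8, blue, green, red), "K" (3x3 intrinsics, pixels), "k1" (the pictures are not rectified: a ray, as slopes to the right and down, at radius r is drawn at 1 + k1 r^2 times it, then the intrinsics apply), "cam_to_world" (4x4, takes a point from camera to world coordinates); the wrist camera has in their place "T_tool_cam" (4x4, takes a point from camera to tool coordinates, whose origin is the TCP and whose axes are the flange's). Camera axes: x right, y down, z forward; pixel columns grow to the right and rows downward; lengths in mm; the calibration is good to about 2 mm. A picture is of the moment at which its call begins: read the wrist's pose just before it. There is no depth.
- ticket.close_job(): hands the job in; it is judged then, once.
Trained networks look in the newest picture that a camera, given by its name, has taken for a name from the list of things; names that differ only in an ending like _2 or _b are one class to them, and where a whole thing is asked for, a point or a joint stands for the part that bears it (a point fixed in the world has none). Each returns a list of dicts, best first, with "score" (0 to 1); they miss things now and then, are a little off and sometimes report something else, mostly with a low value. They report only what shows in the picture. A call takes as long as a camera call.
- models.search_frame(camera, target): "rect" ([left, top, right, bottom] in pixels, round what is visible of it).
- models.masks_of(camera, target): "mask" (480x640 bool, what is visible of it) and "rect" ([left, top, right, bottom] in pixels, round what is visible of it).
- models.mark_of(camera, target): "at" ([column, row] in pixels: a listed point, or the origin of a listed thing).
The state is a dict: "time_s": time; "joints": joint angles; "qd": joint speeds; "effort": joint torques, N m; "tool_pos": TCP position; "tool_rot": TCP orientation; "contact_force": force on the tool from outside, world axes, zero at the start; "wrist_torque": the same for the moment, N m; "grip_width": finger opening in mm; "grasp_force": force on a finger pad.
Only numpy, scipy, OpenCV 4.12 (cv2) and the standard library are available. Lean on these libraries where they do the work, as an engineer would, in place of code of your own. Each camera call takes 0.05 s, during which the arm holds its last target. There are 200 camera calls.

### The job

The flat aluminium front panel on the small plywood work board needs its two-hole end free so that nuts can be put on from below. Push it with the fingertips toward the right-hand edge of the work board until the two-hole end sticks out 45 mm past that edge, with the panel square to the edge. Only slide it, never pick it up or tip it, and leave everything else where it is.

Things in the scene. Friction and masses are not known exactly. Their poses are not given: they have to be found in the camera images.
- work_board: Plywood work board lying on the table, fixed: 260 mm along its own x, 280 mm along its own y, its flat top 45 mm above its origin (18 mm plywood on two battens). Origin at the centre of its underside, on the table top; z up. Its own -y side is the right-hand edge as the robot sees it; it may be turned up to about 17 degrees either way.
- board_edge (a point): Middle of the work board's right-hand upper edge, level with its top. Axes as the work board's: -y points straight out over the edge, x runs along the edge.
- panel: Loose flat aluminium panel, 80 mm along own x, 130 along own y, 6 thick, about 0.16 kg, flat on the work board. Origin: centre of its underside, z up. Two 9 mm holes 15 mm from its -y end, a 40 x 22 mm cut-out near its +y end. Starts wholly on the work board, two-hole end toward the right-hand edge, up to 17 degrees off square; nothing guides it. Sticking out over 65 mm, it falls.
- panel_end (a point): Middle of the panel's two-hole end, at its underside (65 mm along -y from the panel's origin; the panel's axes).
- usb_stick: Loose green USB stick, 56 x 18 x 8 mm, lying on the work board along its far side (away from the robot), not to be moved. Origin at the centre of its underside.
- tweezers: Loose steel tweezers, 14 x 128 x 9 mm (long along own y), lying on the work board along its near side, not to be moved. Origin at the centre of their underside.
- bus_tester: Loose black handheld tester with keys, 142 x 65 x 30 mm, on the table to the right, not to be moved. Origin at the centre of its underside.
- tape_roll: Loose roll of yellow tape lying flat, 99 mm across, 45 mm high, on the table to the right, not to be moved. Origin at the centre of its underside.
- mug: Loose white mug, 82 mm high, on the table to the left, not to be moved. Origin at the centre of its underside.
- part_box: Loose small carton, 68 x 107 x 49 mm, on the table to the left, not to be moved. Origin at the centre of its underside.

How it is judged:
By the outcome, as a careful person would: the job done as asked, in the order asked, and still so for the second after the job is handed in, with the robot touching nothing.
It also fails if it takes over 38 s, if anything falls off the work surface, if the arm or the gripper's body presses on something with over 40 N, if the wrist force passes 120 N, or if a joint passes its speed limit or range.

## Working session

There is one attempt and no reset: what is moved stays moved. The work goes in short steps, Python scripts to look and compute and a shell command to move; the robot and the scene stay as the last step left them, time stands still between calls to the robot, and variables do not carry over. Pictures are saved under pics/ and viewed, at most 10 in all, crops included, and the job is handed in when it is done.

```bash
mkdir -p pics; cat > h.py <<'E'
import numpy as np, cv2
from cell import robot, eyes, ticket, models
from scipy.spatial.transform import Rotation as R
def cam(n):
    s=robot.state(); c=eyes.read_camera(n)
    if 'cam_to_world' in c: T=np.array(c['cam_to_world'])
    else:
        W=np.eye(4); W[:3,:3]=R.from_quat(s['tool_rot']).as_matrix(); W[:3,3]=s['tool_pos']
        T=W@np.array(c['T_tool_cam'])
    return c,T
def to_world(c,T,px,z):
    K=np.array(c['K'],float); px=np.atleast_2d(px).astype(float)
    d=np.c_[(px[:,0]-K[0,2])/K[0,0],(px[:,1]-K[1,2])/K[1,1]]; u=d.copy()
    for _ in range(20): u=d/(1+c['k1']*(u**2).sum(1,keepdims=True))
    r=np.c_[u,np.ones(len(u))]@T[:3,:3].T; o=T[:3,3]
    return o+r*((z-o[2])/r[:,2])[:,None]
def to_px(c,T,P):
    P=np.atleast_2d(P); q=(P-T[:3,3])@T[:3,:3]; u=q[:,:2]/q[:,2:]
    u=u*(1+c['k1']*(u**2).sum(1,keepdims=True)); K=np.array(c['K'])
    return np.c_[u[:,0]*K[0,0]+K[0,2],u[:,1]*K[1,1]+K[1,2]]
E
python3 - <<'E'
from h import *
print(robot.state())
for n in ['top','scene']:
    c,T=cam(n); cv2.imwrite(f'pics/{n}0.png',c['pixels']); print(n,c['K'],c['k1'],T)
    for t,z in [('work_board',45),('panel',51),('usb_stick',53),('tweezers',54),('bus_tester',30),('tape_roll',45)]:
        for m in models.masks_of(n,t)[:2]:
            k,_=cv2.findContours(m['mask'].astype('uint8'),0,2); k=max(k,key=cv2.contourArea)[:,0]
            w=to_world(c,T,k,z)[:,:2].astype('float32'); print(t,m['score'],m['rect'],cv2.minAreaRect(w))
    for t,z in [('board_edge',45),('panel_end',45),('panel',45),('work_board',0)]:
        for m in models.mark_of(n,t)[:2]: print(t,m['score'],m['at'],to_world(c,T,m['at'],z))
E
```

```text
{'time_s': 0.0, 'joints': array([-1.38217033,  0.53719019, -0.00444204,  1.5388837 ,  0.00260731,
        1.06732289, -0.0712066 ]), 'qd': array([-0.00113375,  0.00165814, -0.00055746,  0.00025829,  0.00014547,
        0.00030227, -0.00211889]), 'effort': array([ 5.46350730e-04, -5.70983684e+01,  9.90846902e-01, -2.51601738e+01,
       -5.63384593e-02,  1.80766481e-02,  1.87806104e-04]), 'tool_pos': array([163.70774664, 628.38910159, 237.81937896]), 'tool_rot': array([ 1.27032858e-01,  9.91898102e-01, -8.97993043e-04, -4.62795170e-05]), 'contact_force': array([ 0.39022983, -0.90162901, -0.18344703]), 'wrist_torque': array([-0.02020103, -0.02408227,  0.01968341]), 'grasp_force': 0.0, 'grip_width': 88.07778584119372}
top [[521.78639036   0.         326.84242929]
 [  0.         521.78639036 236.6785552 ]
 [  0.           0.           1.        ]] -0.10786156543470618 [[-9.24466834e-03 -9.97702100e-01  6.71197110e-02  4.05209998e+02]
 [-9.99910038e-01  8.57101805e-03 -1.03175946e-02  4.26821426e+01]
 [ 9.71860157e-03 -6.72090555e-02 -9.97691581e-01  1.55115226e+03]
 [ 0.00000000e+00  0.0
[... 2364 characters left out ...]
.0, 327.9, 282.2] ((444.416259765625, -11.11037826538086), (108.63314056396484, 19.48175811767578), 84.11673736572266)
bus_tester 0.57 [381.3, 332.7, 446.4, 383.4] ((414.683837890625, -371.1302185058594), (80.44505310058594, 154.4401397705078), 76.4805679321289)
tape_roll 0.87 [425.1, 289.7, 465.5, 333.0] ((570.8338623046875, -325.7918701171875), (148.83319091796875, 98.61354064941406), 26.82521629333496)
board_edge 0.7 [372.2, 277.1] [[ 552.59485363 -126.45868751   45.        ]]
panel_end 0.91 [348.8, 263.0] [[556.00859525 -40.74431221  45.        ]]
panel 0.61 [335.9, 254.0] [[562.31226065  13.95695557  45.        ]]
work_board 0.75 [332.8, 262.1] [[576.29074281  39.89316493   0.        ]]
```

```bash
python3 - <<'E'
import cv2
a=cv2.imread('pics/top0.png')[140:300,160:490]; a=cv2.resize(a,None,fx=2.3,fy=2.3,interpolation=2)
cv2.imwrite('pics/top0c.png',a)
E
```

```text
(no output)
```

View pics/top0c.png

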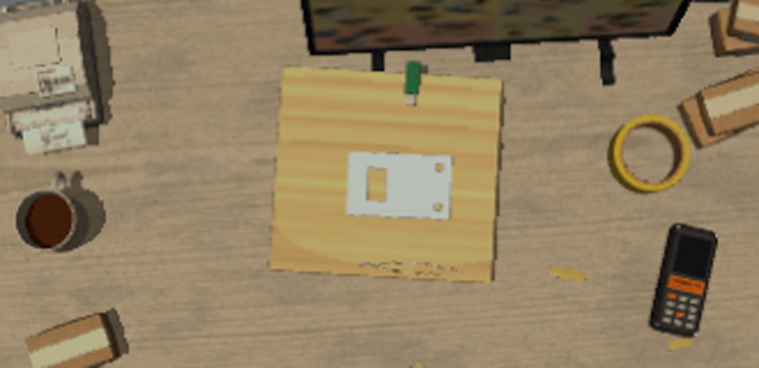

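```bash
T='' ; python3 -m handwheel '[[45,[392,-513,0],[0,0,-1.386]],[45,[392,-513,0],[0,0,-1.386]],[45,[392,-513,0],[0,0,-1.386]],[45,[392,-513,0],[0,0,-1.386]],[45,[392,-513,0],[0,0,-1.386]],[45,[392,-513,0],[0,0,-1.386]],[45,[392,-513,0],[0,0,-1.386]],[45,[392,-513,0],[0,0,-1.386]]]'
```

```text
time_s: 2.1
tool_pos: [468.5, 230.3, 239.1]
tool_rot: [0.732, 0.681, 0.001, 0.0]
contact_force: [1.2, -0.0, -0.1]
grip_width: 44.7
grasp_force: 0.0
```

```bash
python3 -m handwheel '[[45,[87,-115,-40],[0,0,0]],[45,[87,-115,-40],[0,0,0]],[45,[87,-115,-40],[0,0,0]],[45,[87,-115,-40],[0,0,0]],[45,[87,-115,-40],[0,0,0]]]'
python3 - <<'E'
from h import *
c,T=cam('wrist'); cv2.imwrite('pics/w1.png',c['pixels']); print(robot.state()['tool_pos'],T)
for t,z in [('panel',51),('work_board',45)]:
    for m in models.masks_of('wrist',t)[:2]:
        k,_=cv2.findContours(m['mask'].astype('uint8'),0,2); k=max(k,key=cv2.contourArea)[:,0]
        w=to_world(c,T,k,z)[:,:2].astype('float32'); print(t,m['score'],m['rect'],cv2.minAreaRect(w))
for t,z in [('board_edge',45),('panel_end',45),('panel',45)]:
    for m in models.mark_of('wrist',t)[:2]: print(t,m['score'],m['at'],to_world(c,T,m['at'],z))
E
```

```text
time_s: 2.72
tool_pos: [553.9, 118.3, 198.9]
tool_rot: [0.731, 0.683, 0.0, -0.0]
contact_force: [0.0, 0.0, -0.2]
grip_width: 44.8
grasp_force: 0.0
[553.82482843 118.62432788 199.0110293 ] [[ 9.97627323e-01 -6.53561195e-02 -2.16402997e-02  5.59208094e+02]
 [-6.88455974e-02 -9.47484750e-01 -3.12302630e-01  1.98859564e+02]
 [-9.29658875e-05  3.13051477e-01 -9.49736155e-01  3.45903679e+02]
 [ 0.00000000e+00  0.00000000e+00  0.00000000e+00  1.00000000e+00]]
panel 0.71 [278.6, 267.3, 373.1, 376.0] ((553.4664916992188, 20.033958435058594), (112.33462524414062, 80.6388931274414), 87.29379272460938)
work_board 0.75 [186.7, 160.7, 501.1, 435.6] ((571.2998046875, 63.17833709716797), (205.8556365966797, 260.7644348144531), 86.30445098876953)
board_edge 0.6 [338.6, 430.9] [[ 559.84210093 -114.7313277    45.        ]]
panel_end 0.18 [339.9, 295.4] [[569.09741497  44.76958587  45.        ]]
panel 0.61 [329.5, 331.9] [[557.27170279   6.80302618  45.        ]]
```

View pics/w1.png

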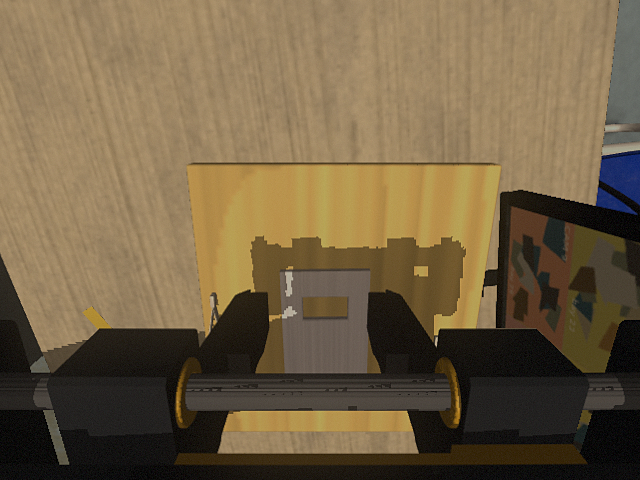

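```bash
python3 - <<'E'
from h import *
c,T=cam('wrist')
g=cv2.cvtColor(c['pixels'],cv2.COLOR_BGR2GRAY)
print('panel back',to_world(c,T,[[281,270],[370,270]],51)); print('board back/front',to_world(c,T,[[190,163],[499,163],[240,432],[400,432]],45))
c,T=cam('top')
print('top: board corners',to_world(c,T,[[160+x/2.3,140+y/2.3] for x,y in [(284,67),(502,80),(491,281),(271,268)]],45))
print('top: panel corners',to_world(c,T,[[160+x/2.3,140+y/2.3] for x,y in [(347,152),(452,156),(449,219),(346,215)]],51))
E
```

```text
panel back [[518.67220119  75.51882839  51.        ]
 [596.98946602  70.08121538  51.        ]]
board back/front [[ 453.01446857  172.58166752   45.        ]
 [ 705.66797372  155.16259636   45.        ]
 [ 455.38107749 -109.94076732   45.        ]
 [ 625.33784337 -121.80270691   45.        ]]
top: board corners [[ 705.56482551  152.06758238   45.        ]
 [ 686.81298299 -125.07343353   45.        ]
 [ 431.54727584 -106.96462824   45.        ]
 [ 450.34954793  169.11822406   45.        ]]
top: panel corners [[595.24697857  72.56794833  51.        ]
 [589.13817341 -59.55938641  51.        ]
 [509.65393349 -54.72420768  51.        ]
 [515.78378764  74.37532946  51.        ]]
```

```bash
python3 -m handwheel '[[40,[4,-3,-60],[0,0,0]],[40,[4,-3,-110],[0,0,0]],[40,[4,-3,-135],[0,0,0]],[40,[4,-3,-145],[0,0,0]],[40,[4,-3,-149],[0,0,0]],[40,[4,-3,-151],[0,0,0]],[40,[4,-3,-151],[0,0,0]]]'
python3 - <<'E'
from h import *
c,T=cam('wrist'); cv2.imwrite('pics/w2.png',c['pixels']); s=robot.state();print(s['tool_pos'],s['contact_force'])
E
```

```text
time_s: 4.0
tool_pos: [559.0, 113.9, 48.5]
tool_rot: [0.731, 0.682, 0.001, 0.0]
contact_force: [-0.3, 0.7, 0.1]
grip_width: 40.0
grasp_force: 0.0
[558.93820455 113.91648707  48.50290926] [0.92745317 0.19427177 0.10704063]
```

View pics/w2.png

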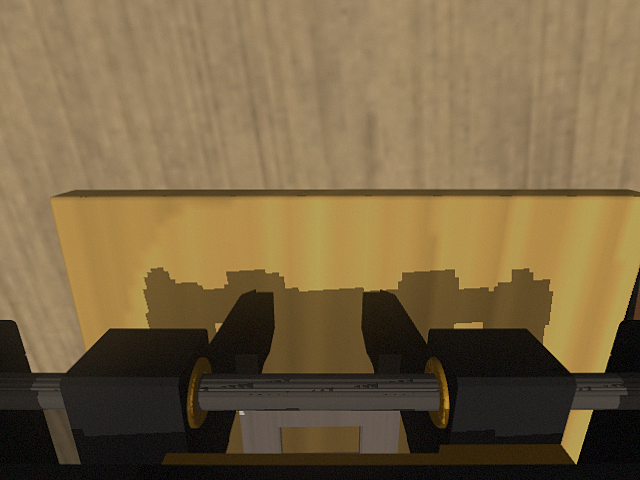

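```bash
python3 -m handwheel '[[40,[-0.5,-8,-1],[0,0,0]],[40,[-1.1,-16,-1],[0,0,0]],[40,[-1.6,-23,-1],[0,0,0]],[40,[-2,-29,-1],[0,0,0]],[40,[-2.3,-33,-1],[0,0,0]],[40,[-2.5,-37,-1],[0,0,0]],[40,[-2.9,-42,-1],[0,0,0]],[40,[-3.2,-47,-1],[0,0,0]]]'
python3 -c "
from h import *
s=robot.state();print(s['tool_pos'],s['contact_force'])"
```

```text
time_s: 5.05
tool_pos: [555.2, 66.6, 46.7]
tool_rot: [0.731, 0.682, 0.0, -0.0]
contact_force: [0.3, 1.6, 0.9]
grip_width: 40.2
grasp_force: 0.8
[555.19292978  66.60819255  46.73838465] [0.26328378 1.5538479  0.93633455]
```

```bash
python3 -m handwheel '[[40,[-0.4,-6,0.3],[0,0,0]],[40,[-0.8,-12,0.3],[0,0,0]],[40,[-1.2,-18,0.3],[0,0,0]],[40,[-1.7,-24,0.3],[0,0,0]],[40,[-2.1,-30,0.3],[0,0,0]],[40,[-2.5,-36,0.3],[0,0,0]],[40,[-2.9,-42,0.3],[0,0,0]],[40,[-3.3,-48,0.3],[0,0,0]]]'
python3 -m handwheel '[[40,[-0.4,-6,0],[0,0,0]],[40,[-0.8,-11,0],[0,0,0]],[40,[-1.1,-16,0],[0,0,0]],[40,[-1.5,-21,0],[0,0,0]],[40,[-1.8,-25,0],[0,0,0]],[40,[-1.8,-25,0],[0,0,0]]]'
python3 - <<'E'
from h import *
s=robot.state();print(s['tool_pos'],s['contact_force'])
for n in ['top','scene']:
    c,T=cam(n); cv2.imwrite(f'pics/{n}1.png',c['pixels'])
    for t,z in [('board_edge',45),('panel_end',45)]:
        for m in models.mark_of(n,t)[:2]: print(t,m['score'],m['at'],to_world(c,T,m['at'],z))
    a=c['pixels']
    a=a[140:300,270:490] if n=='top' else a[200:330,260:440]
    cv2.imwrite(f'pics/{n}1c.png',cv2.resize(a,None,fx=3.5,fy=3.5,interpolation=2))
E
```

```text
time_s: 6.05
tool_pos: [551.9, 18.3, 47.0]
tool_rot: [0.731, 0.682, -0.0, -0.0]
contact_force: [-0.1, 0.3, -0.4]
grip_width: 39.9
grasp_force: 0.4
time_s: 6.8
tool_pos: [550.1, -6.9, 47.1]
tool_rot: [0.732, 0.682, -0.0, 0.0]
contact_force: [0.5, 0.5, 0.4]
grip_width: 39.9
grasp_force: 0.0
[550.12026127  -6.90596287  47.06264169] [0.47695978 0.46792901 0.36946171]
board_edge 0.66 [374.7, 216.1] [[ 565.28924019 -112.55508955   45.        ]]
panel_end 0.6 [387.3, 225.4] [[ 537.86556788 -148.83347583   45.        ]]
board_edge 0.89 [372.8, 276.2] [[ 556.63523315 -124.84629017   45.        ]]
panel_end 0.59 [377.6, 281.2] [[ 549.1188875  -147.70433576   45.        ]]
```

View pics/top1c.png

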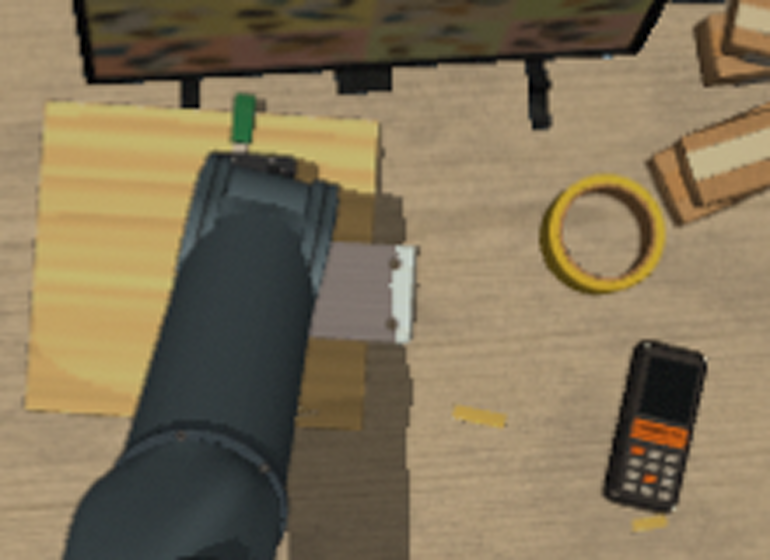

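View pics/scene1c.png

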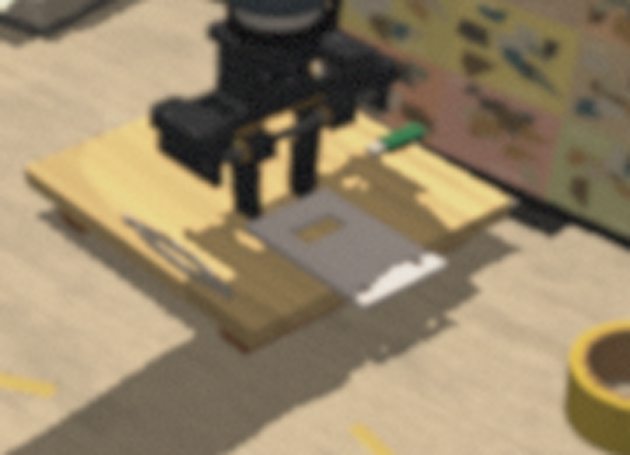

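```bash
python3 -m handwheel '[[40,[-0.3,-5,0],[0,0,0]],[40,[-0.6,-9,0],[0,0,0]],[40,[-0.6,-9,0],[0,0,0]],[40,[0,0,0],[0,0,0]],[40,[0,6,1],[0,0,0]],[40,[0,6,50],[0,0,0]],[40,[0,6,110],[0,0,0]],[40,[0,6,170],[0,0,0]]]'
python3 -m handwheel '[[40,[-5,-60,10],[0,0,0]],[40,[-9,-120,10],[0,0,0]],[40,[-9,-125,10],[0,0,0]],[40,[-9,-125,10],[0,0,0]]]'
python3 - <<'E'
from h import *
c,T=cam('wrist'); cv2.imwrite('pics/w3.png',c['pixels']); s=robot.state();print(s['tool_pos'],s['contact_force'])
np.savez('w3.npz',K=c['K'],k1=c['k1'],T=T)
for t,z in [('board_edge',45),('panel_end',45),('panel',45)]:
    for m in models.mark_of('wrist',t)[:2]: print(t,m['score'],m['at'],to_world(c,T,m['at'],z))
E
```

```text
time_s: 8.1
tool_pos: [549.8, 0.5, 218.8]
tool_rot: [0.731, 0.682, -0.0, -0.0]
contact_force: [1.8, 2.0, 0.0]
grip_width: 40.1
grasp_force: 0.0
time_s: 8.6
tool_pos: [541.1, -124.7, 226.9]
tool_rot: [0.731, 0.682, 0.0, -0.0]
contact_force: [0.2, -0.2, 0.5]
grip_width: 39.8
grasp_force: 0.0
[ 541.27610598 -123.61612283  226.74381261] [-0.68017754  1.08183589  0.13060133]
panel_end 0.61 [318.1, 241.7] [[ 539.15846196 -154.15933762   45.        ]]
panel 0.78 [319.1, 176.4] [[544.43661206 -92.1040256   45.        ]]
```

View pics/w3.png

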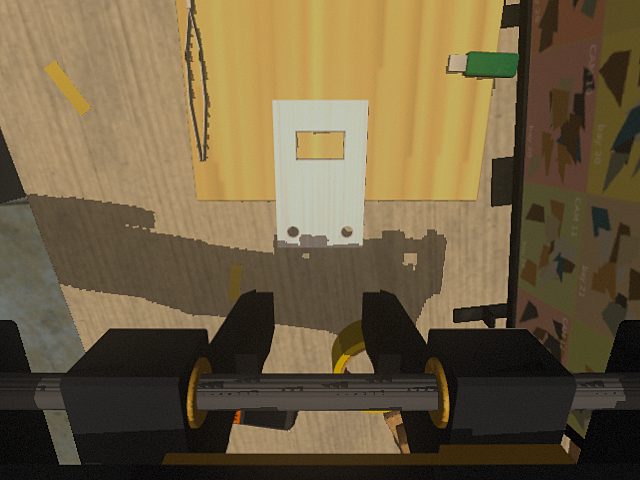

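```bash
cat > meas.py <<'E'
from h import *
def run(name,bc,br,pc,pr,qc,qr,fn):
    d=np.load(fn); c={'K':d['K'],'k1':float(d['k1'])}; T=d['T']
    im=cv2.GaussianBlur(cv2.imread(name),(3,3),0).astype(float)
    def edge(cols,rng,ch,z):
        P=[]
        for u in cols:
            g=np.abs(np.diff(im[rng[0]:rng[1],u,:],axis=0)).sum(1); i=g.argmax()
            if 0<i<len(g)-1:
                den=g[i-1]-2*g[i]+g[i+1]; P.append([u,rng[0]+i+0.5+(0.5*(g[i-1]-g[i+1])/den if den else 0)])
        P=np.array(P); p=np.polyfit(*P.T,1)
        for _ in range(3):
            r=np.abs(P[:,1]-np.polyval(p,P[:,0])); P=P[r<1]; p=np.polyfit(*P.T,1)
        u=np.array([cols[0],cols[-1]]); return to_world(c,T,np.c_[u,np.polyval(p,u)],z),len(P)
    ang=lambda W:np.degrees(np.arctan2(*(W[1]-W[0])[1::-1]))
    B,n=edge(bc,br,0,45); a=np.radians(ang(B)); nrm=np.array([np.sin(a),-np.cos(a),0])
    print('board',B.round(1),ang(B),n)
    for l,cs,r,z in [('back',pc,pr,51),('end',qc,qr,51)]:
        E,n=edge(cs,r,0,z); print(l,E.round(1),ang(E),n,'past edge',(E-B[0])@nrm)
    return
E
python3 - <<'E'
from meas import *
run('pics/w3.png',list(range(205,270))+list(range(370,470)),(193,208),list(range(278,364)),(92,108),list(range(280,360)),(240,252),'w3.npz')
E
```

```text
board [[ 437.9 -105.7   45. ]
 [ 681.1 -122.7   45. ]] -4.011933363111283 130
back [[514.7 -25.1  51. ]
 [585.4 -30.1  51. ]] -4.053400056055717 86 past edge [-85.71257842 -85.66131092]
end [[ 503.1 -154.    51. ]
 [ 577.6 -156.7   51. ]] -2.00656603662917 23 past edge [43.68673214 41.0781522 ]
```

```bash
python3 - <<'E'
from h import *
a=cv2.imread('pics/w3.png'); cv2.imwrite('pics/w3c.png',cv2.resize(a[190:260,260:380],None,fx=6,fy=6,interpolation=0))
d=np.load('w3.npz'); c={'K':d['K'],'k1':float(d['k1'])}
print('focal',d['K'][0,0])
# predicted pixel rows of end, top & bottom, if overhang 41/43/45
A=np.radians(-4.01); n=np.array([np.sin(A),-np.cos(A),0]); B=np.array([541,-112.9,0])
for o in (41,43,45): print(o,[to_px(c,d['T'],B+n*o+[0,0,z]).round(1).tolist() for z in (45,51)])
E
```

```text
focal 362.18374237537614
41 [[[317.0, 241.4]], [[317.0, 243.4]]]
43 [[[317.0, 243.4]], [[317.0, 245.4]]]
45 [[[317.0, 245.4]], [[317.0, 247.4]]]
```

View pics/w3c.png

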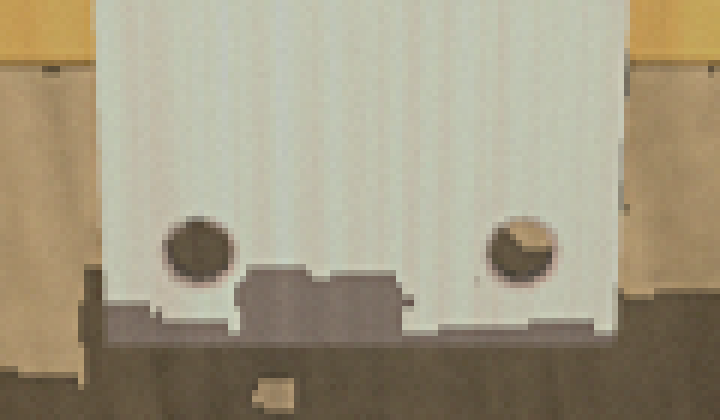

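```bash
python3 -c "
from cell import ticket
print(ticket.close_job())"
```

```text
the job is handed in; nothing more can be done
None
```

The panel's two-hole end now sticks out about 44.5 mm past the right-hand edge. It measured within 0.1° of square to the edge in the last wrist picture. The panel was only slid, nothing else appears to have moved, and I handed the job in at about 9 s with the gripper clear; no verdict was returned.

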